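Set the lead former to its third length by feel

TASK

The length dial on the lead-forming jig has no marks: turn the black dial gently counter-clockwise (seen from above) until it meets its end stop, click it forward (clockwise) exactly three clicks, then push the red locking pin all the way down and let go. Do not force the dial against the stop, press the pin only when the dial is on the third click (elsewhere it is blocked and must not be forced), and leave the things lying around the jig where they are.

Things in the scene. Friction and masses are not known exactly. Their poses are not given: they have to be found in the camera images.
- jig: Grey lead-forming jig, fixed to the bench: case 146 x 166 mm (x, y) on a dark base plate 166 x 186 mm, both centred 6 mm towards -y of the origin; flat top at 44 mm. A low aluminium comb (to 58 mm high, 110 mm long) runs along its +x edge at x = 60 mm. Origin: under the dial axis, on the bench; z up.
- dial_grip (a point): Point on the vertical axis of the black round unmarked dial, 88 mm above the bench, at the height to grip (axes as the jig's; does not turn with the dial). Dial: ribbed cylinder 40 mm across (43 over the ribs), from 66 to 104 mm above the bench, on a thinner stem, fixed in height. Up to 9 clicks clockwise of count zero are possible; it starts 4 to 6 clicks clockwise of zero.
- dial_top (a point): Centre of the dial's top, 104 mm above the bench (does not turn with it). The dial clicks every 24 degrees (15 a turn): in turning, it resists with 0.2 to 0.35 N m on leaving a rest position, easing to nothing half-way; past that it pulls onwards by itself with up to 0.3 N m and snaps into the next rest position. Let go, it settles in the nearest rest position.
- end_stop: Sprung end-stop pad hidden inside the jig, always at the same place in it. Turning counter-clockwise, the dial meets it 3 degrees past the last rest position (count zero); it then adds about 0.08 N m per degree to the click torque. Met = pressed with over 2 N (0.08 N m); must stay below 25 N (1.0 N m). Let go there, the dial springs back to count zero.
- lock_pin (a joint): Travel of the red locking pin in m: 0 = up, 0.012 = fully down. It slides straight down with about 2.5 N of friction and stays where it is left.
- lock_top (a point): Centre of the top of the red locking pin's round cap, 26 mm across, 12 mm thick, 58 mm from the dial axis towards the jig's -y; 60 mm above the bench when up, 48 mm when fully down.
- lock_tip: Hidden lower end of the locking pin, 8 mm thick (origin on its axis, at bench height when the pin is up). It drops into the one slot of the dial's inner ring on the third click from count zero (dial within 8 degrees of that rest position); on any other click it lands on the ring after 3 mm of travel and must not be pressed on it with more than 4 N.
- tray: Orange compartment tray 120 x 150 x 35 mm, beside the jig on its +y side; origin under its centre. Leave alone.
- bin: Yellow open bin 90 x 120 x 50 mm, beside the jig on its -y side; origin under its centre. Leave alone.
- screwdriver: Screwdriver lying on the bench on the jig's -x side, along the jig's y; origin under its middle. Leave alone.
- jar: Small closed jar, 48 mm across, 60 mm tall, standing on the jig's +x side; origin under its centre. Leave alone.
Not all that is in view belongs to the job. What is meant by the jig is not green, and is the larger of those in its own colour.

How it is judged:
By the outcome, as a careful person would: the job done as asked, in the order asked, and still so for the second after the job is handed in, with the robot touching nothing.
It also fails if it takes over 72 s, if anything falls off the work surface, if the arm or the gripper's body presses on something with over 40 N, if the wrist force passes 120 N, or if a joint passes its speed limit or range.

ROBOT

A 6-joint arm with a two-finger parallel gripper is mounted at the origin on the work surface. World frame = base frame: x ahead of the robot, y to its left, z up, the work surface at z = 0. Lengths are in m, angles in rad, forces in N, time in s.
With the tool pointing down it reaches from about 0.275 to 0.725 m from the base axis. Payload 5.6 kg.
Tool frame: the origin (TCP) lies on the mounting face of the last link; the fingertips stand 173 mm ahead of it and the grasp point (between the pads) lies 155 mm ahead of it; z points along the fingers, y is the direction in which the jaws open and shut (so a half turn about z gives the same grasp; the last joint's range is limited). The gripper opens to 85 mm and grips with 20 to 120 N. Pads are 22 mm wide; open, the fingers measure 114 mm over their backs; the gripper's body (76 mm by 85 mm) begins 54 mm behind the grasp point. The pads swing forward as they close: fully open they stand 13 mm farther back than shut.
Start: joints at [1.531, 0.255, 0.108, 0, -1.424, -0.285], TCP at [0.175, 0.521, 0.405] pointing down, gripper open.
Joint ranges: [-2.95, 2.95], [-1.21, 1.97], [-1.09, 1.5], [-2.87, 1.71], [-2.94, -0.07], [-3.05, 3.05]. Speed limits (rad/s): [2.57, 2.57, 3.14, 3.14, 3.14, 3.14].

INTERFACE

Orientations are given as a unit quaternion [x, y, z, w].
In Python, from workcell import * gives the robot as it stands. The module is installed in compiled form; this text tells all that it offers.
- The arm moves only by the tool step_arm, never from a script. Its argument "commands" is text: rows parted by semicolons, each of 7 numbers parted by spaces: the turn, a rotation vector about the tool's x, y, z in degrees, then the shift along the tool's x, y, z in m, then the opening, from 0 (shut) to 1 (fully open). A call has 1 to 5 rows; each row shifts and turns the pose as measured when the row begins, along the tool's axes as they then stand; what a row does not reach is not made up. A row lasts 1/12 s, in which the tool goes at most 41.7 mm and 7.16 degrees, less where a joint would pass 70% of its speed; a pose out of reach is approached as far as the arm can. A call is refused whole if a number of a shift passes 0.0417 or a number of a turn 7.16, either way. A call with a gripper value outside its range is refused whole. The fingers move at their own pace and stop on an object; the grip force is fixed at half the most. Time passes only in rows, so rows that do not move let the fingers close. It gives the time, the measured TCP pose, the force and the opening at its end, in the units of the state.
- read_state(): the state, without advancing time (a new reading comes with each control period).
- camera(name): name is "scene" or "top" or "wrist"; returns the picture (400x640x3 uint8, red, green, blue); there is no depth.
- calibration(name): a dict with "K" (3x3 intrinsics, pixels), "xyz" and "attitude" of the camera in the world. Camera axes: x right, y down, z forward; pixel columns grow to the right and rows downward; lengths in m; the calibration is good to about 2 mm. A picture is of the moment at which its call begins: read the wrist's pose just before it. calibration takes no time and is no camera call; for the wrist camera it gives the pose at the moment of the call.
- sign_off(): hands the job in, once; it reports no verdict.
The state is a dict: "time_s": time; "joints": joint angles; "qd": joint speeds; "joint_torque": joint torques, N m; "ee_pos": TCP position; "eef_rot": TCP orientation; "ft_force": force on the tool from outside, world axes, zero at the start; "torque": the same for the moment, N m; "opening": opening from 0.0 (shut) to 1.0 (fully open).
Only numpy, scipy, OpenCV 4.12 (cv2) and the standard library are available. Lean on these libraries where they do the work, as an engineer would, in place of code of your own. Each camera call takes 0.05 s, during which the arm holds its last target. There are 200 camera calls.

## Working session

There is one attempt and no reset: what is moved stays moved. The work goes in short steps, Python scripts to look and compute and a tool call to move; the robot and the scene stay as the last step left them, time stands still between calls to the robot, and variables do not carry over. Pictures are saved under pics/ and viewed, about 8 in all and at most 12, crops included, and the job is handed in when it is done.

Besides the shell and the picture viewer there is one more tool, called by a JSON object that holds its "api" and its "payload". step_arm: Moves the arm, as the interface text tells. Its arguments: {"type":"object","properties":{"commands":{"type":"string"}},"required":["commands"]}

```bash
mkdir -p pics; python3 - <<'E'
from workcell import *
import cv2,numpy as np
s=read_state();print(s)
for n in("scene","top"):
    im=camera(n);cv2.imwrite(f"pics/{n}0.png",im[...,::-1]);c=calibration(n);print(n,c)
E
```

```text
{'time_s': 0.0, 'joints': array([ 1.53058015e+00,  2.55757629e-01,  1.06998924e-01, -4.98989818e-04,
       -1.42391061e+00, -2.84591646e-01]), 'qd': array([ 0.00061921,  0.00013611, -0.00019828, -0.00024891, -0.00037896,
        0.00139556]), 'joint_torque': array([-2.95019117e-04, -3.86631918e+01,  2.37948668e+01,  5.36558345e+00,
       -6.02677392e-03,  1.03601096e-05]), 'ee_pos': array([0.17539981, 0.52110386, 0.40378395]), 'eef_rot': array([ 9.86835039e-01, -1.61727138e-01, -1.30790594e-04,  9.59589195e-04]), 'ft_force': array([ 0.10822862, -0.83287934, -0.16684438]), 'torque': array([-9.49231278e-03, -1.74384053e-05,  2.74623238e-04]), 'opening': 0.9973865389566959}
scene {'K': array([[377.89375188,   0.        , 319.89017371],
       [  0.        , 377.89375188, 194.77931943],
       [  0.        ,   0.        ,   1.        ]]), 'xyz': array([ 0.94986527, -0.25248421,  0.84574772]), 'attitude': array([ 0.85431861,  0.43032653, -0.1280434 , -0.26184667])}
top {'K': array([[363.88808956,   0.        , 316.19887851],
       [  0.        , 363.88808956, 199.30704657],
       [  0.        ,   0.        ,   1.        ]]), 'xyz': array([0.50408674, 0.0383794 , 0.79715275]), 'attitude': array([-0.70502796,  0.70822498, -0.02557793,  0.02643325])}
```

View pics/top0.png

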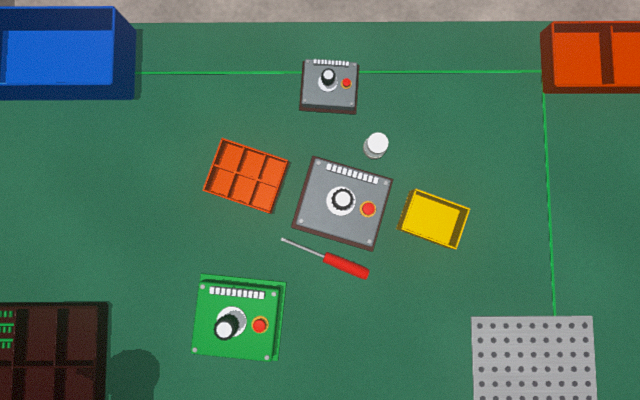

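View pics/scene0.png

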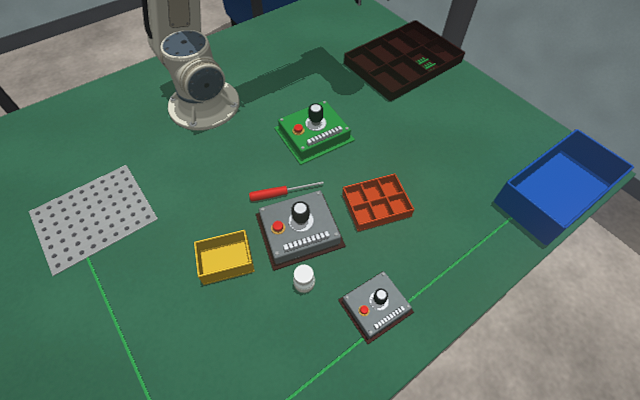

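The jig candidates are the large grey one (dial at top-image 342,200; pin 368,209), the small grey one (328,77) and the green one (228,325). I choose the large grey one. It is the only one with the tray at (246,176), bin (434,218), screwdriver (325,258) and jar (376,144) around it.

```bash
cat > h.py <<'E'
from workcell import *
import cv2,numpy as np
from scipy.spatial.transform import Rotation as R
def ray(n,u,v,z,c=None):
    c=c or calibration(n); d=R.from_quat(c["attitude"]).as_matrix()@np.linalg.solve(c["K"],[u,v,1]); t=(z-c["xyz"][2])/d[2]; return c["xyz"]+t*d
def proj(n,p,c=None):
    c=c or calibration(n); q=c["K"]@(R.from_quat(c["attitude"]).as_matrix().T@(np.asarray(p)-c["xyz"])); return q[:2]/q[2]
def blob(im,mask,box):
    m=np.zeros(mask.shape,np.uint8);x0,y0,x1,y1=box;m[y0:y1,x0:x1]=mask[y0:y1,x0:x1]
    n,l,st,ce=cv2.connectedComponentsWithStats(m);k=1+np.argmax(st[1:,4]);return ce[k],st[k]
def red(im):
    h=cv2.cvtColor(im,cv2.COLOR_RGB2HSV);return (((h[...,0]<6)|(h[...,0]>174))&(h[...,1]>150)&(h[...,2]>90)).astype(np.uint8)
E
python3 - <<'E'
from h import *
t=cv2.imread("pics/top0.png")[...,::-1].copy();s=cv2.imread("pics/scene0.png")[...,::-1].copy()
c,st=blob(t,red(t),(352,195,385,225));print("red top",c,st);pt=ray("top",*c,.060);print(pt)
c,st=blob(s,red(s),(265,215,290,240));print("red scene",c,st);print(ray("scene",*c,.060))
g=t.astype(int)
w=(g.min(2)>170).astype(np.uint8);c,st=blob(t,w,(334,192,350,208));print("disc",c,st);d=ray("top",*c,.104);print(d)
v=d-pt;print("dist",np.hypot(*v[:2]),"jig yaw",np.degrees(np.arctan2(v[1],v[0]))-90)
a=cv2.resize(t[140:260,280:400],None,fx=4.5,fy=4.5,interpolation=2);cv2.imwrite("pics/crop0.png",a[...,::-1])
E
```

```text
red top [367.93396226 208.33962264] [362 203  12  12 106]
[ 0.53958041 -0.06564209  0.06      ]
red scene [277.5 225.5] [273 221  10  10  82]
[ 0.54022749 -0.06669875  0.06      ]
disc [342.46107784 198.52095808] [336 192  14  14 167]
[ 0.55645314 -0.01106659  0.104     ]
dist 0.057124191807472156 jig yaw -17.179673533295954
```

View pics/crop0.png

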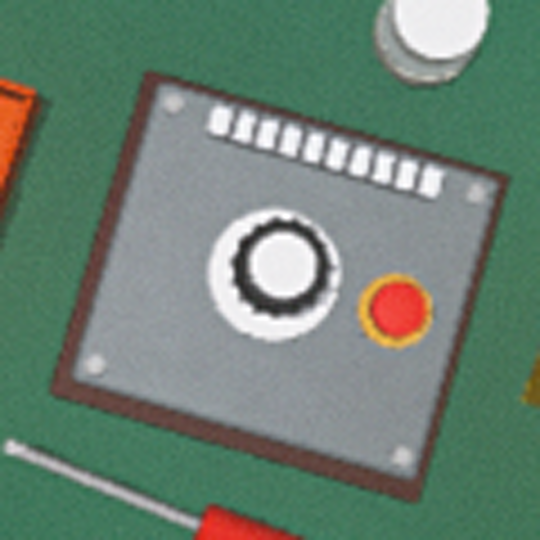

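The crop confirms the grey jig: the black-ribbed dial is at crop (285,266), i.e. about (343.3,199), the red pin at (398,308), and the comb along its +x edge. I'll move above it, then refine with the wrist camera.

{"api": "step_arm", "payload": {"commands": "0 0 0 0.033 0.0238 0 1;0 0 0 0.033 0.0238 0 1;0 0 0 0.033 0.0238 0 1;0 0 0 0.033 0.0238 0 1;0 0 0 0.033 0.0238 0 1"}}

```text
time_s: 0.52
ee_pos: [0.2934, 0.3553, 0.3994]
eef_rot: [0.988, -0.157, -0.001, 0.004]
ft_force: [0.5, 0.4, -0.2]
opening: 0.999
```

{"api": "step_arm", "payload": {"commands": "0 0 0 0.033 0.0238 0 1;0 0 0 0.033 0.0238 0 1;0 0 0 0.033 0.0238 0 1;0 0 0 0.033 0.0238 0 1;0 0 0 0.033 0.0238 0 1"}}

```text
time_s: 0.93
ee_pos: [0.4135, 0.1849, 0.3995]
eef_rot: [0.988, -0.155, -0.002, 0.005]
ft_force: [0.6, 0.8, 0.2]
opening: 1.001
```

{"api": "step_arm", "payload": {"commands": "0 0 0 0.033 0.0238 0 1;0 0 0 0.033 0.0238 0 1;0 0 0 0.033 0.0238 0 1;0 0 0 0.033 0.0238 0 1;0 0 0 0 0 0 1"}}

```text
time_s: 1.35
ee_pos: [0.5124, 0.0441, 0.3984]
eef_rot: [0.987, -0.158, -0.003, 0.006]
ft_force: [-0.5, 0.5, 0.1]
opening: 0.998
```

```bash
cat >> h.py <<'E'
def st():
    s=read_state();M=R.from_quat(s["eef_rot"]).as_matrix();print("t",round(s["time_s"],2),"tcp",s["ee_pos"].round(4),"yaw",np.degrees(np.arctan2(M[1,0],M[0,0])).round(2),"tilt",(M[:2,2]*57.3).round(2),"q",s["joints"].round(3),"F",s["ft_force"].round(2),"T",s["torque"].round(3),"op",round(s["opening"],3));return s,M
def goal(p):
    s,M=st();d=M.T@(np.asarray(p)-s["ee_pos"]);print("tool shift",d.round(4));return d
E
python3 - <<'E'
from h import *
goal([.5565,-.0115,.39]);c=calibration("wrist");print(c,proj("wrist",[.5565,-.0115,.104]),proj("wrist",[.5395,-.0655,.06]))
E
```

```text
t 1.35 tcp [0.5124 0.0441 0.3984] yaw -18.17 tilt [-0.48 -0.63] q [ 0.393  0.19   0.005  0.007 -1.398  0.859] F [-0.5   0.51  0.06] T [0.112 0.004 0.027] op 0.998
tool shift [0.0592 0.0389 0.0086]
{'K': array([[277.28211662,   0.        , 319.16252383],
       [  0.        , 277.28211662, 202.54059029],
       [  0.        ,   0.        ,   1.        ]]), 'xyz': array([0.57568829, 0.02276753, 0.36758707]), 'attitude': array([-0.58030202,  0.80309892,  0.10556933, -0.08447964])} [357.08277069 133.9686668 ] [403.53649096 132.07338104]
```

```bash
python3 - <<'E'
from h import *
c=calibration("wrist");im=camera("wrist");cv2.imwrite("pics/w1.png",im[...,::-1]);np.save("w1c.npy",c,allow_pickle=True)
ce,s=blob(im,red(im),(370,90,440,170));print(ce,s,ray("wrist",*ce,.06,c))
E
```

```text
[403.58333333 132.06372549] [392 121  24  23 408] [ 0.53949399 -0.0655506   0.06      ]
```

View pics/w1.png

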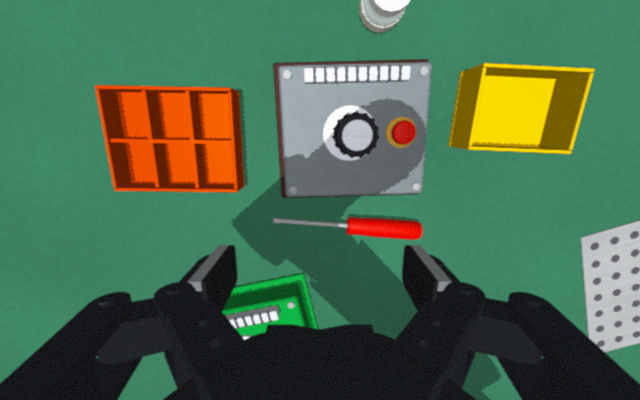

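The wrist picture shows the big jig with its dial at (357,135) and pin at (403,132), and both match the predictions. I'll refine the dial centre.

```bash
python3 - <<'E'
from h import *
c=np.load("w1c.npy",allow_pickle=True).item();im=cv2.imread("pics/w1.png")[...,::-1].astype(int)
w=((im.max(2)<75)).astype(np.uint8)
ce,s=blob(im,w,(325,105,386,165));m=np.zeros_like(w);x0,y0,x1,y1=325,105,386,165;m[y0:y1,x0:x1]=w[y0:y1,x0:x1]
cn,_=cv2.findContours(m,0,1);k=max(cn,key=cv2.contourArea);print("dark hull",cv2.minEnclosingCircle(k))
h=((im.min(2)>130)).astype(np.uint8)
cw,sw=blob(im,h,(341,119,373,151));print("white",cw,sw);d=ray("wrist",*cw,.104,c);print(d)
pin=ray("wrist",403.58,132.06,.06,c);v=d-pin;print(np.hypot(*v[:2]),np.degrees(np.arctan2(v[1],v[0]))-90)
E
```

```text
dark hull ((355.8327941894531, 134.12619018554688), 23.013065338134766)
white [356.81854839 134.75403226] [342 120  31  31 744]
[ 0.55589787 -0.01107144  0.104     ]
0.05689139197802757 -16.753215399769246
```

{"api": "step_arm", "payload": {"commands": "0 0 7.1 0 0 0 1;0 0 7.1 0 0 0 1;0 0 7.1 0 0 0 1;0 0 7.1 0 0 0 1;0 0 7.1 0 0 0 1"}}

```text
time_s: 1.82
ee_pos: [0.5101, 0.0466, 0.3959]
eef_rot: [0.891, -0.454, -0.004, 0.008]
ft_force: [0.9, 0.2, 0.1]
opening: 1.002
```

{"api": "step_arm", "payload": {"commands": "0 0 7.1 0 0 0 1;0 0 7.1 0 0 0 1;0 0 7.1 0 0 0 1;0 0 7.1 0 0 0 1;0 0 7.1 0 0 0 1"}}

```text
time_s: 2.23
ee_pos: [0.5073, 0.051, 0.3945]
eef_rot: [0.709, -0.706, -0.003, 0.009]
ft_force: [0.3, 0.4, -0.5]
opening: 1.001
```

{"api": "step_arm", "payload": {"commands": "0 0 7.1 0 0 0 1;0 0 7.1 0 0 0 1;0 0 7.1 0 0 0 1;0 0 0 0 0 0 1"}}

```text
time_s: 2.57
ee_pos: [0.505, 0.0546, 0.3935]
eef_rot: [-0.563, 0.826, 0.002, -0.011]
ft_force: [-0.2, -0.7, -0.2]
opening: 0.998
```

```bash
python3 - <<'E'
from h import *
s,M=st();print("untilt rotvec deg tool", np.degrees(R.from_matrix(M.T@R.from_euler('z',np.arctan2(M[1,0],M[0,0])).as_matrix()@np.diag([1,-1,-1])).as_rotvec()).round(2))
goal([.5565,-.0115,.39])
E
```

```text
t 2.57 tcp [0.505  0.0546 0.3935] yaw -111.44 tilt [-1.17 -0.46] q [ 4.160e-01  1.830e-01 -1.200e-02 -1.000e-03 -1.397e+00 -7.900e-01] F [-0.24 -0.71 -0.17] T [ 0.005 -0.094 -0.048] op 0.998
untilt rotvec deg tool [ 0.92 -0.86 -0.01]
t 2.57 tcp [0.505  0.0546 0.3935] yaw -111.44 tilt [-1.17 -0.46] q [ 4.160e-01  1.830e-01 -1.200e-02 -1.000e-03 -1.397e+00 -7.900e-01] F [-0.24 -0.71 -0.17] T [ 0.005 -0.094 -0.048] op 0.998
tool shift [ 0.0427 -0.0721  0.003 ]
```

{"api": "step_arm", "payload": {"commands": "0.9 -0.9 0 0.0213 -0.035 0 1;0 0 0 0.0213 -0.035 0 1;0 0 0 0 0 0.03 1;0 0 0 0 0 0.03 1;0 0 0 0 0 0 1"}}

```text
time_s: 2.98
ee_pos: [0.5563, -0.0082, 0.3333]
eef_rot: [-0.574, 0.819, -0.0, 0.004]
ft_force: [-1.0, 1.0, -1.4]
opening: 1.001
```

```bash
cat >> h.py <<'E'
def untilt():
    s,M=st();print("untilt",np.degrees(R.from_matrix(M.T@R.from_euler('z',np.arctan2(M[1,0],M[0,0])).as_matrix()@np.diag([1,-1,-1])).as_rotvec()).round(2))
D=np.array([.5562,-.0107]);P=np.array([.5395,-.0655])
E
python3 - <<'E'
from h import *
untilt();goal([*D,.243]);c=calibration("wrist");print(proj("wrist",[*D,.104],c))
E
```

```text
t 2.98 tcp [ 0.5563 -0.0082  0.3333] yaw -109.89 tilt [0.35 0.22] q [ 0.266  0.297 -0.017 -0.002 -1.25  -0.612] F [-1.    1.01 -1.41] T [0.024 0.203 0.04 ] op 1.001
untilt [-0.25  0.32 -0.  ]
t 2.98 tcp [ 0.5563 -0.0082  0.3333] yaw -109.89 tilt [0.35 0.22] q [ 0.266  0.297 -0.017 -0.002 -1.25  -0.612] F [-1.    1.01 -1.41] T [0.024 0.203 0.04 ] op 1.001
tool shift [ 0.0029 -0.0003  0.0903]
[320.01868612 213.72533432]
```

```bash
python3 - <<'E'
from h import *
c=calibration("wrist");im=camera("wrist");cv2.imwrite("pics/w2.png",im[...,::-1]);u,v=proj("wrist",[*D,.104],c)
h=(im.min(2)>130).astype(np.uint8);r=22
cw,sw=blob(im,h,(int(u)-r,int(v)-r,int(u)+r,int(v)+r));print(u,v,cw,sw,ray("wrist",*cw,.104,c))
E
```

```text
320.0186861178032 213.7253343214674 [320.41346154 213.10288462] [ 302  196   38   35 1040] [ 0.55575441 -0.01106089  0.104     ]
```

View pics/w2.png

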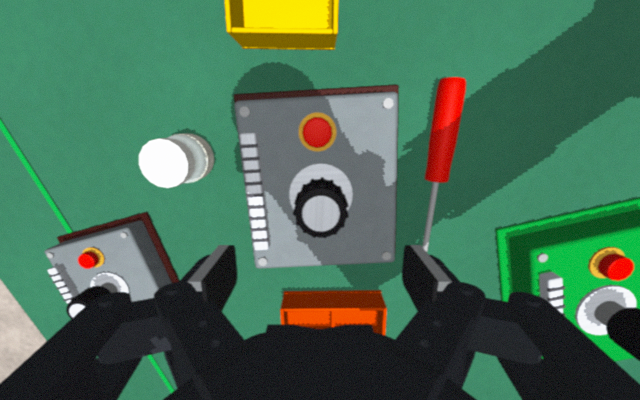

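The dial is centred between the open jaws at (320,213), and the measurements agree within 0.5 mm. I'll descend.

{"api": "step_arm", "payload": {"commands": "-0.2 0.3 0 0.003 0 0.03 1;0 0 0 0 0 0.03 1;0 0 0 0 0 0.028 1;0 0 0 0 0 0 1"}}

```text
time_s: 3.37
ee_pos: [0.5587, -0.0083, 0.2548]
eef_rot: [-0.58, 0.814, -0.005, 0.007]
ft_force: [-1.6, -0.8, -1.2]
opening: 0.998
```

```bash
sed -i 's/^D=.*;P/D=np.array([.5558,-.0109]);P/' h.py; python3 - <<'E'
from h import *
untilt();goal([*D,.243])
E
```

```text
t 3.37 tcp [ 0.5587 -0.0083  0.2548] yaw -109.08 tilt [ 0.98 -0.05] q [ 0.267  0.357 -0.146  0.006 -1.051 -0.603] F [-1.56 -0.82 -1.21] T [0.027 0.287 0.014] op 0.998
untilt [-0.95  0.28 -0.  ]
t 3.37 tcp [ 0.5587 -0.0083  0.2548] yaw -109.08 tilt [ 0.98 -0.05] q [ 0.267  0.357 -0.146  0.006 -1.051 -0.603] F [-1.56 -0.82 -1.21] T [0.027 0.287 0.014] op 0.998
tool shift [0.0034 0.0021 0.0118]
```

{"api": "step_arm", "payload": {"commands": "-0.9 0.3 0 0.003 0.002 0.012 1;0 0 0 0 0 0 1;0 0 0 0 0 0 1"}}

```text
time_s: 3.62
ee_pos: [0.5576, -0.0091, 0.2483]
eef_rot: [-0.583, 0.813, -0.002, 0.002]
ft_force: [1.1, 0.9, 0.7]
opening: 1.0
```

```bash
python3 - <<'E'
from h import *
untilt();goal([*D,.243])
E
```

```text
t 3.62 tcp [ 0.5576 -0.0091  0.2483] yaw -108.69 tilt [ 0.35 -0.07] q [ 0.265  0.365 -0.152  0.003 -1.049 -0.593] F [1.09 0.85 0.66] T [-0.007 -0.025 -0.021] op 1.0
untilt [-0.35  0.04 -0.  ]
t 3.62 tcp [ 0.5576 -0.0091  0.2483] yaw -108.69 tilt [ 0.35 -0.07] q [ 0.265  0.365 -0.152  0.003 -1.049 -0.593] F [1.09 0.85 0.66] T [-0.007 -0.025 -0.021] op 1.0
tool shift [0.0023 0.0012 0.0052]
```

{"api": "step_arm", "payload": {"commands": "-0.5 0 0 0.004 0.002 0.006 1;0 0 0 0 0 0 1;0 0 0 0 0 0 1"}}

```text
time_s: 3.87
ee_pos: [0.5556, -0.012, 0.2463]
eef_rot: [-0.584, 0.812, -0.0, 0.002]
ft_force: [-0.5, 0.3, 0.7]
opening: 0.998
```

```bash
python3 - <<'E'
from h import *
untilt();goal([*D,.243])
E
```

```text
t 3.87 tcp [ 0.5556 -0.012   0.2463] yaw -108.57 tilt [0.24 0.15] q [ 0.259  0.364 -0.157 -0.002 -1.045 -0.583] F [-0.51  0.32  0.7 ] T [-0.033 -0.001  0.012] op 0.998
untilt [-0.18  0.22 -0.  ]
t 3.87 tcp [ 0.5556 -0.012   0.2463] yaw -108.57 tilt [0.24 0.15] q [ 0.259  0.364 -0.157 -0.002 -1.045 -0.583] F [-0.51  0.32  0.7 ] T [-0.033 -0.001  0.012] op 0.998
tool shift [-0.0011  0.0002  0.0033]
```

{"api": "step_arm", "payload": {"commands": "0 0 0 -0.001 0 0.004 1;0 0 0 0 0 0 0.6;0 0 0 0 0 0 0.4;0 0 0 0 0 0 0.3;0 0 0 0 0 0 0.3"}}

```text
time_s: 4.28
ee_pos: [0.5554, -0.0109, 0.2434]
eef_rot: [-0.584, 0.812, 0.0, 0.002]
ft_force: [-21.6, 10.3, 31.0]
opening: 0.459
```

{"api": "step_arm", "payload": {"commands": "0 0 0 0 0 0 0.3;0 0 0 0 0 0 0.3;0 0 0 0 0 0 0.3"}}

```text
time_s: 4.53
ee_pos: [0.5552, -0.0108, 0.2437]
eef_rot: [-0.584, 0.812, 0.0, 0.003]
ft_force: [-0.4, 0.0, 1.3]
opening: 0.452
```

```bash
python3 - <<'E'
from h import *
goal([*D,.243])
E
```

```text
t 4.53 tcp [ 0.5552 -0.0108  0.2437] yaw -108.6 tilt [0.21 0.2 ] q [ 0.261  0.366 -0.161 -0.003 -1.039 -0.585] F [-0.37  0.03  1.33] T [ 0.025  0.147 -0.093] op 0.452
tool shift [-0.0001 -0.0006  0.0007]
```

{"api": "step_arm", "payload": {"commands": "0 0 -4 0 0 0 0.3;0 0 -4 0 0 0 0.3;0 0 -4 0 0 0 0.3;0 0 -4 0 0 0 0.3;0 0 -4 0 0 0 0.3"}}

```text
time_s: 4.95
ee_pos: [0.555, -0.0108, 0.2437]
eef_rot: [0.72, -0.694, -0.0, -0.003]
ft_force: [-0.3, -0.2, 1.3]
opening: 0.452
```

```bash
python3 - <<'E'
from h import *
goal([*D,.243])
E
```

```text
t 4.95 tcp [ 0.555  -0.0108  0.2437] yaw -87.9 tilt [0.17 0.23] q [ 0.261  0.366 -0.16  -0.004 -1.04  -0.223] F [-0.33 -0.15  1.31] T [0.188 0.333 0.124] op 0.452
tool shift [ 0.0001 -0.0008  0.0007]
```

{"api": "step_arm", "payload": {"commands": "0 0 -5 0 0 0 0.3;0 0 -5 0 0 0 0.3;0 0 -5 0 0 0 0.3;0 0 -5 0 0 0 0.3;0 0 -5 0 0 0 0.3"}}

```text
time_s: 5.37
ee_pos: [0.5549, -0.0109, 0.2438]
eef_rot: [0.858, -0.513, -0.0, -0.002]
ft_force: [0.2, 0.9, -0.4]
opening: 0.456
```

```bash
python3 - <<'E'
from h import *
goal([*D,.243])
E
```

```text
t 5.37 tcp [ 0.5549 -0.0109  0.2438] yaw -61.73 tilt [0.13 0.24] q [ 0.261  0.366 -0.16  -0.004 -1.041  0.234] F [ 0.15  0.91 -0.44] T [-0.065 -0.036 -0.134] op 0.456
tool shift [ 0.0004 -0.0008  0.0008]
```

{"api": "step_arm", "payload": {"commands": "0 0 -5 0 0 0 0.3;0 0 -5 0 0 0 0.3;0 0 -5 0 0 0 0.3;0 0 -5 0 0 0 0.3;0 0 -5 0 0 0 0.3"}}

```text
time_s: 5.78
ee_pos: [0.5549, -0.0111, 0.2438]
eef_rot: [0.952, -0.305, -0.0, -0.002]
ft_force: [-0.9, 0.6, 0.4]
opening: 0.452
```

```bash
python3 - <<'E'
from h import *
goal([*D,.243])
E
```

```text
t 5.78 tcp [ 0.5549 -0.0111  0.2438] yaw -35.51 tilt [0.07 0.24] q [ 0.261  0.366 -0.16  -0.004 -1.042  0.693] F [-0.91  0.58  0.43] T [-0.023  0.284 -0.457] op 0.452
tool shift [ 0.0006 -0.0007  0.0008]
```

{"api": "step_arm", "payload": {"commands": "0 0 -5 0 0 0 0.3;0 0 -5 0 0 0 0.3;0 0 -2 0 0 0 0.3;0 0 0 0 0 0 0.3"}}

```text
time_s: 6.12
ee_pos: [0.5548, -0.0112, 0.2438]
eef_rot: [0.98, -0.197, -0.0, -0.002]
ft_force: [-1.2, 0.3, 0.6]
opening: 0.452
```

```bash
python3 - <<'E'
from h import *
goal([*D,.243])
E
```

```text
t 6.12 tcp [ 0.5548 -0.0112  0.2438] yaw -22.69 tilt [0.03 0.25] q [ 0.26   0.367 -0.159 -0.005 -1.043  0.917] F [-1.18  0.27  0.59] T [0.227 0.278 0.033] op 0.452
tool shift [ 0.0008 -0.0007  0.0008]
```

{"api": "step_arm", "payload": {"commands": "0 0 -4 0 0 0 0.3;0 0 -4 0 0 0 0.3;0 0 -4 0 0 0 0.3;0 0 -4 0 0 0 0.3;0 0 0 0 0 0 0.3"}}

```text
time_s: 6.53
ee_pos: [0.5549, -0.0114, 0.2438]
eef_rot: [0.998, -0.056, -0.0, -0.002]
ft_force: [-0.1, 1.3, 1.0]
opening: 0.454
```

```bash
python3 - <<'E'
from h import *
goal([*D,.243])
E
```

```text
t 6.53 tcp [ 0.5549 -0.0114  0.2438] yaw -6.47 tilt [-0.    0.25] q [ 0.26   0.367 -0.159 -0.005 -1.044  1.2  ] F [-0.07  1.29  1.  ] T [ 0.142  0.297 -0.367] op 0.454
tool shift [ 0.0009 -0.0006  0.0008]
```

{"api": "step_arm", "payload": {"commands": "0 0 -2.5 0 0 0 0.3;0 0 0 0 0 0 0.3"}}

```text
time_s: 6.7
ee_pos: [0.5549, -0.0115, 0.2437]
eef_rot: [0.999, -0.038, -0.0, -0.002]
ft_force: [-0.8, 0.4, 2.1]
opening: 0.451
```

```bash
python3 - <<'E'
from h import *
goal([*D,.243])
E
```

```text
t 6.7 tcp [ 0.5549 -0.0115  0.2437] yaw -4.33 tilt [-0.01  0.27] q [ 0.26   0.367 -0.159 -0.005 -1.044  1.238] F [-0.76  0.38  2.05] T [ 0.071  0.286 -0.551] op 0.451
tool shift [ 0.0009 -0.0007  0.0007]
```

```bash
python3 - <<'E'
from h import *
for i in range(4):
    camera("wrist");s=read_state();print(s["torque"].round(3),s["ft_force"].round(1))
st()
E
```

```text
[ 0.091  0.312 -0.58 ] [-1.   1.1  1.1]
[ 0.112  0.309 -0.574] [0.2 0.3 1.6]
[ 0.149  0.3   -0.618] [-0.6  0.2  2.1]
[ 0.063  0.296 -0.645] [-0.   0.8  1.5]
t 6.9 tcp [ 0.5549 -0.0115  0.2437] yaw -4.34 tilt [-0.01  0.26] q [ 0.26   0.367 -0.159 -0.005 -1.044  1.238] F [-0.04  0.85  1.49] T [ 0.063  0.296 -0.645] op 0.455
```

−0.6 N m at 8° past rest, still rising with angle, exceeds any detent torque, so this is the end stop (about 10 N on the pad, dial started at 4 clicks). Now three clicks clockwise, aiming for yaw −84.6°.

{"api": "step_arm", "payload": {"commands": "0 0 4 0 0 0 0.3;0 0 4 0 0 0 0.3;0 0 0 0 0 0 0.3"}}

```text
time_s: 7.15
ee_pos: [0.5549, -0.0114, 0.2438]
eef_rot: [0.994, -0.111, -0.0, -0.002]
ft_force: [-0.7, 0.5, 1.5]
opening: 0.453
```

```bash
python3 - <<'E'
from h import *
st()
E
```

```text
t 7.15 tcp [ 0.5549 -0.0114  0.2438] yaw -12.8 tilt [-0.01  0.24] q [ 0.26   0.367 -0.159 -0.005 -1.044  1.09 ] F [-0.69  0.48  1.52] T [ 0.08   0.22  -0.138] op 0.453
```

{"api": "step_arm", "payload": {"commands": "0 0 5 0 0 0 0.3;0 0 5 0 0 0 0.3;0 0 5 0 0 0 0.3;0 0 5 0 0 0 0.3;0 0 0 0 0 0 0.3"}}

```text
time_s: 7.57
ee_pos: [0.555, -0.011, 0.2438]
eef_rot: [0.959, -0.285, -0.0, -0.002]
ft_force: [-0.6, -0.8, 1.9]
opening: 0.451
```

```bash
python3 - <<'E'
from h import *
st()
E
```

```text
t 7.57 tcp [ 0.555  -0.011   0.2438] yaw -33.13 tilt [0.02 0.2 ] q [ 0.261  0.367 -0.159 -0.004 -1.044  0.734] F [-0.56 -0.78  1.86] T [ 0.148  0.3   -0.29 ] op 0.451
```

{"api": "step_arm", "payload": {"commands": "0 0 5 0 0 0 0.3;0 0 5 0 0 0 0.3;0 0 5 0 0 0 0.3;0 0 5 0 0 0 0.3;0 0 0 0 0 0 0.3"}}

```text
time_s: 7.98
ee_pos: [0.5551, -0.0108, 0.2437]
eef_rot: [0.896, -0.444, -0.0, -0.002]
ft_force: [-0.6, 0.1, 1.4]
opening: 0.457
```

```bash
python3 - <<'E'
from h import *
goal([*D,.243])
E
```

```text
t 7.98 tcp [ 0.5551 -0.0108  0.2437] yaw -52.76 tilt [0.05 0.18] q [ 0.261  0.367 -0.159 -0.003 -1.043  0.39 ] F [-0.56  0.12  1.45] T [ 0.127  0.284 -0.184] op 0.457
tool shift [ 0.0005 -0.0005  0.0007]
```

{"api": "step_arm", "payload": {"commands": "0 0 5 0 0 0 0.3;0 0 5 0 0 0 0.3;0 0 5 0 0 0 0.3;0 0 5 0 0 0 0.3;0 0 0 0 0 0 0.3"}}

```text
time_s: 8.4
ee_pos: [0.5551, -0.0107, 0.2437]
eef_rot: [0.81, -0.587, -0.0, -0.002]
ft_force: [-1.9, -1.1, 1.7]
opening: 0.454
```

```bash
python3 - <<'E'
from h import *
st()
E
```

```text
t 8.4 tcp [ 0.5551 -0.0107  0.2437] yaw -71.88 tilt [0.09 0.16] q [ 0.262  0.367 -0.16  -0.003 -1.042  0.056] F [-1.9  -1.08  1.71] T [ 0.178  0.244 -0.046] op 0.454
```

{"api": "step_arm", "payload": {"commands": "0 0 5 0 0 0 0.3;0 0 5 0 0 0 0.3;0 0 1 0 0 0 0.3;0 0 0 0 0 0 0.3"}}

```text
time_s: 8.73
ee_pos: [0.5552, -0.0107, 0.2437]
eef_rot: [0.756, -0.655, -0.0, -0.002]
ft_force: [-1.7, 1.0, 1.3]
opening: 0.454
```

```bash
python3 - <<'E'
from h import *
for i in range(3):
    camera("wrist");st()
E
```

```text
t 8.78 tcp [ 0.5552 -0.0106  0.2437] yaw -81.83 tilt [0.11 0.17] q [ 0.262  0.367 -0.16  -0.003 -1.041 -0.118] F [-1.44 -0.79  1.79] T [ 0.143  0.095 -0.266] op 0.451
t 8.83 tcp [ 0.5552 -0.0107  0.2437] yaw -81.89 tilt [0.11 0.16] q [ 0.262  0.367 -0.16  -0.003 -1.041 -0.119] F [-0.47  0.23  1.31] T [ 0.187  0.12  -0.238] op 0.452
t 8.88 tcp [ 0.5552 -0.0107  0.2438] yaw -81.94 tilt [0.12 0.17] q [ 0.262  0.367 -0.16  -0.003 -1.041 -0.12 ] F [-1.25  0.34  0.96] T [ 0.164  0.095 -0.172] op 0.453
```

{"api": "step_arm", "payload": {"commands": "0 0 2.7 0 0 0 0.3;0 0 0 0 0 0 0.7;0 0 0 0 0 0 1;0 0 0 0 0 0 1;0 0 0 0 0 0 1"}}

```text
time_s: 9.3
ee_pos: [0.5553, -0.0107, 0.2433]
eef_rot: [0.743, -0.669, -0.0, -0.001]
ft_force: [-0.9, 0.3, -0.4]
opening: 0.986
```

```bash
python3 - <<'E'
from h import *
st()
E
```

```text
t 9.3 tcp [ 0.5553 -0.0107  0.2433] yaw -83.96 tilt [0.08 0.12] q [ 0.262  0.368 -0.16  -0.002 -1.041 -0.156] F [-0.91  0.28 -0.43] T [ 0.024  0.014 -0.015] op 0.986
```

{"api": "step_arm", "payload": {"commands": "0 0 0 0 0 -0.02 1;0 0 0 0 0 -0.03 1;0 0 0 0 0 -0.03 1;0 0 7 0 0 -0.005 0.5;0 0 7 0 0 0 0"}}

```text
time_s: 9.72
ee_pos: [0.5548, -0.0112, 0.3305]
eef_rot: [-0.657, 0.754, 0.001, -0.001]
ft_force: [0.2, 0.5, -0.3]
opening: 0.744
```

{"api": "step_arm", "payload": {"commands": "0 0 7 0 0 0 0;0 0 1 0 0 0 0;0 0 0 0 0 0 0;0 0 0 0 0 0 0;0 0 0 0 0 0 0"}}

```text
time_s: 10.13
ee_pos: [0.5551, -0.0113, 0.3322]
eef_rot: [-0.604, 0.797, 0.0, 0.0]
ft_force: [0.8, -0.3, -0.1]
opening: 0.007
```

```bash
python3 - <<'E'
from h import *
untilt();goal([*P,.25]);c=calibration("wrist");im=camera("wrist");cv2.imwrite("pics/w3.png",im[...,::-1]);u,v=map(int,proj("wrist",[*P,.06],c))
ce,s=blob(im,red(im),(u-35,v-35,u+35,v+35));print(u,v,ce,s,ray("wrist",*ce,.06,c))
E
```

```text
t 10.13 tcp [ 0.5551 -0.0113  0.3322] yaw -105.74 tilt [0.01 0.03] q [ 0.261  0.297 -0.02  -0.    -1.253 -0.536] F [ 0.8  -0.33 -0.11] T [-0.006  0.023 -0.031] op 0.007
untilt [-0.    0.03 -0.  ]
t 10.13 tcp [ 0.5551 -0.0113  0.3322] yaw -105.74 tilt [0.01 0.03] q [ 0.261  0.297 -0.02  -0.    -1.253 -0.536] F [ 0.8  -0.33 -0.11] T [-0.006  0.023 -0.031] op 0.007
tool shift [0.0565 0.0003 0.0821]
319 139 [320.0601626  137.49918699] [307 124  28  28 615] [ 0.5389561  -0.06677491  0.06      ]
```

View pics/w3.png

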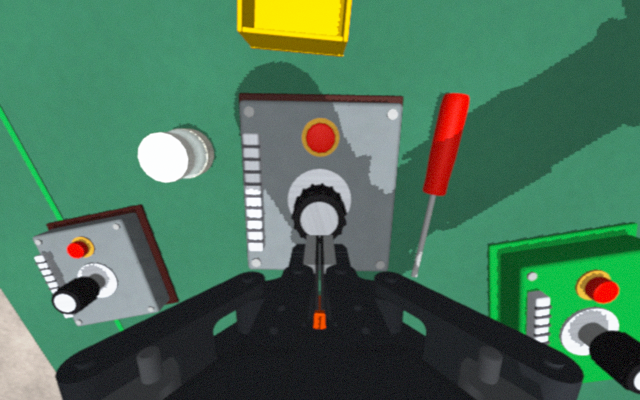

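The jaws are shut, and the pin is straight ahead at (320,137), 57 mm along tool x. The other objects look undisturbed. I'll move over the pin and descend partway.

{"api": "step_arm", "payload": {"commands": "0 0 0 0.029 0 0 0;0 0 0 0.029 0 0 0;0 0 0 0 0 0.03 0;0 0 0 0 0 0.03 0;0 0 0 0 0 0 0"}}

```text
time_s: 10.6
ee_pos: [0.5394, -0.069, 0.2711]
eef_rot: [-0.608, 0.794, -0.001, 0.001]
ft_force: [0.0, -0.3, -1.7]
opening: 0.002
```

```bash
sed -i 's/;P=.*/;P=np.array([.5391,-.0665])/' h.py; python3 - <<'E'
from h import *
untilt();goal([*P,.238])
E
```

```text
t 10.6 tcp [ 0.5394 -0.069   0.2711] yaw -105.15 tilt [0.19 0.03] q [ 0.161  0.32  -0.153  0.    -1.094 -0.425] F [ 0.02 -0.3  -1.74] T [0.085 0.238 0.004] op 0.002
untilt [-0.18  0.08 -0.  ]
t 10.6 tcp [ 0.5394 -0.069   0.2711] yaw -105.15 tilt [0.19 0.03] q [ 0.161  0.32  -0.153  0.    -1.094 -0.425] F [ 0.02 -0.3  -1.74] T [0.085 0.238 0.004] op 0.002
tool shift [-0.0023  0.0011  0.0331]
```

{"api": "step_arm", "payload": {"commands": "0 0 0 -0.003 0.0015 0.016 0;0 0 0 0 0 0.014 0;0 0 0 0 0 0 0;0 0 0 0 0 0 0"}}

```text
time_s: 10.93
ee_pos: [0.5398, -0.0658, 0.2429]
eef_rot: [-0.61, 0.792, -0.002, 0.001]
ft_force: [0.2, -0.3, -0.3]
opening: -0.001
```

```bash
python3 - <<'E'
from h import *
untilt();goal([*P,.233])
E
```

```text
t 10.93 tcp [ 0.5398 -0.0658  0.2429] yaw -104.83 tilt [ 0.17 -0.11] q [ 0.167  0.347 -0.194  0.003 -1.027 -0.428] F [ 0.15 -0.27 -0.33] T [-0.005 -0.063 -0.051] op -0.001
untilt [-0.19 -0.06  0.  ]
t 10.93 tcp [ 0.5398 -0.0658  0.2429] yaw -104.83 tilt [ 0.17 -0.11] q [ 0.167  0.347 -0.194  0.003 -1.027 -0.428] F [ 0.15 -0.27 -0.33] T [-0.005 -0.063 -0.051] op -0.001
tool shift [0.0008 0.0005 0.0099]
```

{"api": "step_arm", "payload": {"commands": "0 0 0 0.0005 0.0005 0.007 0;0 0 0 0 0 0.003 0;0 0 0 0 0 0 0"}}

```text
time_s: 11.18
ee_pos: [0.5406, -0.0658, 0.2356]
eef_rot: [-0.611, 0.792, -0.003, 0.002]
ft_force: [-0.1, -1.3, 0.9]
opening: -0.003
```

{"api": "step_arm", "payload": {"commands": "0 0 0 0 0 0.002 0;0 0 0 0 0 0.001 0"}}

```text
time_s: 11.35
ee_pos: [0.5411, -0.0657, 0.2337]
eef_rot: [-0.611, 0.792, -0.004, 0.003]
ft_force: [0.5, -1.1, -0.4]
opening: -0.001
```

{"api": "step_arm", "payload": {"commands": "0 0 0 0 0.002 0.001 0;0 0 0 0 0 0.001 0;0 0 0 0 0 0 0"}}

```text
time_s: 11.6
ee_pos: [0.5396, -0.0652, 0.2327]
eef_rot: [-0.611, 0.791, -0.005, 0.004]
ft_force: [0.1, 0.2, -0.5]
opening: 0.001
```

{"api": "step_arm", "payload": {"commands": "0 0 0 0 0.001 0.001 0;0 0 0 0 0 0.001 0"}}

```text
time_s: 11.77
ee_pos: [0.5389, -0.065, 0.2313]
eef_rot: [-0.611, 0.791, -0.005, 0.005]
ft_force: [-1.4, 0.0, 1.3]
opening: -0.003
```

```bash
python3 - <<'E'
from h import *
untilt();goal([*P,.220])
E
```

```text
t 11.77 tcp [ 0.5389 -0.065   0.2313] yaw -104.63 tilt [ 0.81 -0.14] q [ 0.17   0.354 -0.22   0.006 -0.984 -0.428] F [-1.39  0.    1.35] T [ 0.045  0.321 -0.057] op -0.003
untilt [-0.81  0.07 -0.  ]
t 11.77 tcp [ 0.5389 -0.065   0.2313] yaw -104.63 tilt [ 0.81 -0.14] q [ 0.17   0.354 -0.22   0.006 -0.984 -0.428] F [-1.39  0.    1.35] T [ 0.045  0.321 -0.057] op -0.003
tool shift [ 0.0014 -0.0004  0.0113]
```

{"api": "step_arm", "payload": {"commands": "0 0 0 0 0 0.0012 0;0 0 0 0 0 0.0012 0"}}

```text
time_s: 11.93
ee_pos: [0.5388, -0.065, 0.2289]
eef_rot: [-0.611, 0.791, -0.005, 0.005]
ft_force: [-0.9, -0.2, 2.7]
opening: 0.001
```

{"api": "step_arm", "payload": {"commands": "0 0 0 0 0 0.0012 0;0 0 0 0 0 0.0012 0"}}

```text
time_s: 12.1
ee_pos: [0.5388, -0.065, 0.2263]
eef_rot: [-0.611, 0.791, -0.005, 0.005]
ft_force: [-0.0, -0.2, 1.5]
opening: 0.0
```

{"api": "step_arm", "payload": {"commands": "0 0 0 0 0 0.0012 0;0 0 0 0 0 0.0012 0"}}

```text
time_s: 12.27
ee_pos: [0.5388, -0.065, 0.2235]
eef_rot: [-0.611, 0.791, -0.005, 0.005]
ft_force: [0.0, 0.7, 2.1]
opening: -0.003
```

```bash
python3 - <<'E'
from h import *
for i in range(3): camera("top"); print(read_state()["ft_force"].round(2))
untilt();goal([*P,.220])
E
```

```text
[ 0.49 -1.12  0.69]
[-0.13 -0.32 -0.45]
[-0.05 -0.87  0.3 ]
t 12.42 tcp [ 0.5387 -0.065   0.2233] yaw -104.63 tilt [ 0.77 -0.13] q [ 0.17   0.362 -0.23   0.006 -0.966 -0.429] F [-0.05 -0.87  0.3 ] T [-0.03   0.054 -0.008] op 0.0
untilt [-0.78  0.07 -0.  ]
t 12.42 tcp [ 0.5387 -0.065   0.2233] yaw -104.63 tilt [ 0.77 -0.13] q [ 0.17   0.362 -0.23   0.006 -0.966 -0.429] F [-0.05 -0.87  0.3 ] T [-0.03   0.054 -0.008] op 0.0
tool shift [ 0.0014 -0.0007  0.0034]
```

The pin has gone well past 3 mm at about 2 N, so it is in the slot. I'll press on to the bottom.

{"api": "step_arm", "payload": {"commands": "0 0 0 0 0 0.0012 0;0 0 0 0 0 0.0012 0"}}

```text
time_s: 12.58
ee_pos: [0.5389, -0.065, 0.2214]
eef_rot: [-0.611, 0.791, -0.005, 0.005]
ft_force: [-4.8, 2.4, 13.2]
opening: -0.004
```

{"api": "step_arm", "payload": {"commands": "0 0 0 0 0 0.001 0;0 0 0 0 0 0.001 0"}}

```text
time_s: 12.75
ee_pos: [0.5388, -0.0649, 0.2214]
eef_rot: [-0.612, 0.791, -0.006, 0.005]
ft_force: [-4.2, 1.3, 9.5]
opening: 0.002
```

{"api": "step_arm", "payload": {"commands": "0 0 0 0 0 0.001 0;0 0 0 0 0 0.001 0"}}

```text
time_s: 12.92
ee_pos: [0.5386, -0.0649, 0.2214]
eef_rot: [-0.612, 0.791, -0.006, 0.005]
ft_force: [-3.3, 1.8, 9.6]
opening: 0.001
```

Bottomed out: tip height is 48.4 mm against the 48 mm expected, and the force rose to 13 N with no further motion. I'll retract and check.

{"api": "step_arm", "payload": {"commands": "0 0 0 0 0 -0.01 0;0 0 0 0 0 -0.03 0;0 0 0 0 0 -0.03 0;0 0 0 0 0 -0.04 0;0 0 0 -0.03 0 0 0"}}

```text
time_s: 13.33
ee_pos: [0.5425, -0.038, 0.3329]
eef_rot: [-0.61, 0.792, -0.004, 0.001]
ft_force: [2.8, 0.1, 2.1]
opening: 0.001
```

{"api": "step_arm", "payload": {"commands": "0 0 0 -0.025 0 0 0;0 0 0 0 0 0 0;0 0 0 0 0 0 0"}}

```text
time_s: 13.58
ee_pos: [0.55, -0.01, 0.3349]
eef_rot: [-0.611, 0.792, -0.004, 0.004]
ft_force: [-0.1, -0.5, -0.6]
opening: 0.003
```

```bash
python3 - <<'E'
from h import *
s,M=st();c=calibration("wrist");im=camera("wrist");cv2.imwrite("pics/w4.png",im[...,::-1])
for z in(.048,.06):
    u,v=proj("wrist",[.5393,-.066,z],c);print(z,u,v)
u,v=int(u),int(v);ce,b=blob(im,red(im),(u-30,v-30,u+30,v+30));print("red",ce,b)
f=c["K"][0,0];print("diam px expected at 48/60:",[f*.026/(c["xyz"][2]-z) for z in(.048,.06)])
E
```

```text
t 13.58 tcp [ 0.55   -0.01    0.3349] yaw -104.7 tilt [ 0.63 -0.1 ] q [ 0.268  0.282 -0.036  0.005 -1.242 -0.526] F [-0.07 -0.5  -0.61] T [-0.087  0.048 -0.031] op 0.003
0.048 318.7069373502744 137.84457935794245
0.06 318.5351336196119 138.3864758004885
red [318.99047619 136.89904762] [307 124  25  27 525]
diam px expected at 48/60: [np.float64(28.118520537540785), np.float64(29.499186250669027)]
```

View pics/w4.png

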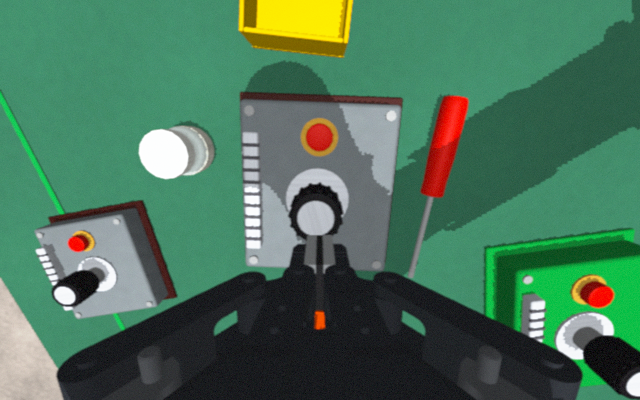

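The pin cap at (319,137) is smaller than before (525 px against 615 px), which fits it being down. Nothing else has moved, and the gripper is clear.

```bash
python3 -c "
from workcell import *
print(sign_off())"
```

```text
the job is handed in; nothing more can be done
None
```

The job is done and handed in at about 13.6 s of the 72 s allowed, and no check failed or disagreed.

- **Dial to the stop:** I gripped the large grey jig's dial and turned it counter-clockwise through four clicks. It met the stop 8° past the last rest position. The torque there was about 0.6 N m and still rising with angle, which I put at about 10 N on the pad, below the 25 N limit.
- **Three clicks:** I turned it 72° clockwise from count zero, and the grip angle and the torque pattern agreed throughout. The release angle was within 1° of the third rest position.
- **Pin:** It slid down at about 2–3 N with no block at 3 mm. It bottomed at a cap height of 48.4 mm against the 48 mm expected, with the force rising to 13 N.
- **Last checks:** After retracting, the wrist picture showed a smaller pin cap, which fits it being down. The parts of the jar, bin and screwdriver in view were where they had been. The tray was hidden behind the gripper in that picture, but the gripper never went near it. The robot was touching nothing.

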